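# Find the heavy side of a loaded mixer drum

## Task

The closed drum of the rotary mixer is loaded with bottles on one side only, and from outside you cannot see which. Press the lock plunger on the mixer's housing fully down to its stop to free the drum, then turn the drum gently by hand, feel which side is heavy, and bring the heavy side straight down. Finish still gripping the drum and holding it still like that, so that I can fit a balance weight on the opposite side; leave the tube rack, the amber bottle and the tray of weights where they stand.

Things in the scene. Friction and masses are not known exactly. Their poses are not given: they have to be found in the camera images.
- drum_axis (a point): centre of the mixer's drum, on its level shaft 130 mm above the bench; it stands still as the drum turns. Its x axis points level along the shaft, from the cover side to the drive housing; z is up. Drum: flat grey closed disc, 190 mm across, 40 mm thick (x -20 to +20 mm); faces flat from 65 mm radius to the rim, so it can be pinched across its thickness at the rim from above.
- mixer: the rotary mixer, fixed; origin under its middle, x axis as that of drum_axis. Base plate 250 x 170 mm, 20 mm high. White drive housing 150 mm wide, 185 mm high, 45 mm behind the drum (x 0 to 110 mm); in that gap only the shaft (hub radius 22 mm). In front the drum's cover and black nut stand 25 mm proud, within 64 mm of the shaft.
- drum (a joint): angle of the drum (rad), 0 as locked at the start with its steel clasp (18 mm strip over the rim) at the top, growing counterclockwise seen from the cover side, no limit. Locked within 0.03 until the plunger has been pressed to its stop, then free for good. Its drag (steady 0.25 N m) keeps it where it is left.
- plunger (a joint): travel of the lock plunger, 0 up, 0.010 m fully down at its stop, about 8 N; it springs back up when let go, and the lock stays released.
- plunger_top (a point): centre of the top of the lock plunger's round black head, 28 mm across, standing 30 mm above the top of the drive housing (215 mm above the bench when up); it is pressed straight down from above.
- rack_center (a point): centre of a white tube rack with purple-capped tubes, 60 by 130 by 77 mm high; to be left alone.
- reagent_center (a point): centre of an amber reagent bottle, 62 mm across and 125 mm high; to be left alone.
- tray_center (a point): centre of a small steel tray holding brass weights, 90 by 120 by 28 mm high; to be left alone.
- clasp (a point): middle of the steel clasp on the drum's rim, 95 mm from the shaft; it turns with the drum. The hidden load (bottles that do not shift) lies on any side of the drum, unrelated to the clasp, at the start over 50 degrees from straight down. It adds a moment of 0.16 to 0.23 N m times the sine of its angle from straight down: at the rim it takes from about 0.3 to 5 N to turn the drum.

How it is judged:
On the way, in this order (a step that is already met when the one before it is completed fails the run):
1. the lock plunger has been pressed fully down (value of joint plunger above 0.009 m), for 0.1 s.
2. the gripped drum has been turned away from its locked position (by 0.35 rad or more) ((value of joint drum above 0.35 rad or value of joint drum below -0.35 rad) and contact force between the fingers and drum above 1 N), for 0.1 s.
At the end, for the whole second after the job is handed in: The heavy side of the drum (the hidden load) is within 20 degrees (0.35 rad) of straight down, the drum is still (under 0.05 rad/s), and the fingers still grip it (over 3 N) (angle between load's own z axis and vertical below 0.35 rad and contact force between the fingers and drum above 3 N and velocity of joint drum between -0.05 and 0.05 rad/s); the arm keeps its last pose, push and grip.
It fails at once if the drum is flung round (over 4 rad/s) (velocity of joint drum above 4 rad/s or velocity of joint drum below -4 rad/s).
It fails at once if the tube rack, the bottle or the tray of weights is disturbed (moved over 20 mm) (distance of any of rack_center, reagent_center, tray_center from where it was at the start of the episode above 0.02 m).
It also fails if it takes over 72 s, if anything falls off the work surface, if the arm or the gripper's body presses on something with over 40 N, if the wrist force passes 120 N, or if a joint passes its speed limit or range.

## Robot

A 6-joint arm with a two-finger parallel gripper is mounted at the origin on the work surface. World frame = base frame: x ahead of the robot, y to its left, z up, the work surface at z = 0. Lengths are in m, angles in rad, forces in N, time in s.
With the tool pointing down it reaches from about 0.25 to 0.8 m from the base axis. Payload 3.9 kg.
Tool frame: the origin (TCP) lies between the finger pads; the fingertips stand 25 mm ahead of it and the grasp point (between the pads) lies 6 mm ahead of it; z points along the fingers, y is the line along which they close (so a half turn about z gives the same grasp; the last joint's range is limited). The gripper opens to 85 mm and grips with 20 to 120 N. Pads are 22 mm wide; open, the fingers measure 114 mm over their backs; the gripper's body (76 mm by 85 mm) begins 54 mm behind the grasp point. The pads swing forward as they close: fully open they stand 13 mm farther back than shut.
Start: joints at [1.339, 0.26, -0.138, 1.173, 0, 1.571], TCP at [0.121, 0.511, 0.256] pointing down, gripper open.
Joint ranges: [-2.78, 2.78], [-0.83, 1.72], [-1.28, 1.37], [-1.9, 2.12], [-1.57, 1.48], [-3.14, 3.14]. Speed limits (rad/s): [2.57, 2.57, 3.14, 3.14, 3.14, 3.14].

## Interface

Orientations are given as a unit quaternion [x, y, z, w].
In Python, from cell import sense, capture, camera_info, finish_job gives the robot as it stands.
- The arm moves only by the shell command python3 -m handwheel 'ROWS'. ROWS is JSON, a list of rows, each a list of 7 numbers: the turn, a rotation vector about the tool's x, y, z in rad, then the shift along the tool's x, y, z in m, then the opening, from -1 (shut) to 1 (fully open), so that 0 is half open. A call has 1 to 8 rows; each row is the pose to reach, as a shift and turn from the pose commanded when the call began, along the tool's axes at that moment; what a row does not reach only later rows make up. A row lasts 1/10 s, in which the tool goes at most 50 mm and 8.59 degrees, less where a joint would pass 70% of its speed; a pose out of reach is approached as far as the arm can. A call with a gripper value outside its range is refused whole. The fingers move at their own pace and stop on an object; the grip force is fixed at half the most. Time passes only in rows, so rows that repeat a pose let the fingers close. It gives the time, the measured TCP pose, the force, the opening and the grip force at its end, in the units of the state.
- sense(): the state, without advancing time (a new reading comes with each control period).
- capture(name): name is "side" or "top"; returns the picture (400x640x3 uint8, blue, green, red); there is no depth.
- camera_info(name): a dict with "fovy" (degrees; the focal length in pixels is half the picture's height over the tangent of half this angle, whatever the lens; pixels are square), "cx", "cy" (the principal point, pixels), "view" (4x4, takes a point from world to camera coordinates). Camera axes: x right, y up, looking along -z (the intrinsics and any distortion apply to the point x, -y, -z); pixel columns grow to the right and rows downward; lengths in m; the calibration is good to about 2 mm. A picture is of the moment at which its call begins. camera_info takes no time and is no camera call.
- finish_job(): hands the job in; it is judged then, once.
The state is a dict: "time_s": time; "q": joint angles; "qvel": joint speeds; "tau": joint torques, N m; "position": TCP position; "orientation": TCP orientation; "wrist_force": force on the tool from outside, world axes, zero at the start; "ft_torque": the same for the moment, N m; "gripper_width": finger opening in m; "gripper_force": force on a finger pad.
Only numpy, scipy, OpenCV 4.12 (cv2) and the standard library are available. Lean on these libraries where they do the work, as an engineer would, in place of code of your own. Each camera call takes 0.05 s, during which the arm holds its last target. There are 200 camera calls.

## Working session

There is one attempt and no reset: what is moved stays moved. The work goes in short steps, Python scripts to look and compute and a shell command to move; the robot and the scene stay as the last step left them, time stands still between calls to the robot, and variables do not carry over. Pictures are saved under pics/ and viewed, at most 10 in all, crops included, and the job is handed in when it is done.

```bash
mkdir -p pics; ls
python3 - <<'E'
from cell import *
import cv2
for n in("side","top"):
    i=camera_info(n); print(n,{k:(v if k!='view' else None) for k,v in i.items()}); print(i['view'])
    cv2.imwrite(f"pics/{n}0.png",capture(n))
s=sense(); print(s)
E
```

```text
pics
side {'fovy': 46.953220590601404, 'cx': 320.0331712095592, 'cy': 185.5387814126051, 'view': None}
[[ 0.99958162 -0.02859822 -0.00432835 -0.58108975]
 [ 0.02370315  0.72417432  0.68920949 -0.14913366]
 [-0.01657568 -0.68902373  0.7245492  -1.51961739]
 [ 0.          0.          0.          1.        ]]
top {'fovy': 51.866798803809914, 'cx': 312.3051467689864, 'cy': 202.93914295059727, 'view': None}
[[ 2.93669546e-02 -9.99566575e-01  2.05999015e-03  2.78040636e-02]
 [ 9.97191016e-01  2.94390995e-02  6.88724701e-02 -5.72227637e-01]
 [-6.89032633e-02  3.16289672e-05  9.97623345e-01 -1.27422110e+00]
 [ 0.00000000e+00  0.00000000e+00  0.00000000e+00  1.00000000e+00]]
{'time_s': 0.1, 'q': array([ 1.33896244e+00,  2.60595613e-01, -1.39272207e-01,  1.17267758e+00,
        4.32109994e-06,  1.57077234e+00]), 'qvel': array([-0.00066403, -0.00083421,  0.00331048,  0.00012859, -0.0002513 ,
       -0.00121195]), 'tau': array([-9.72308735e-04, -4.06507695e+01,  2.54527313e+01,  1.00896024e-02,
       -7.04127751e-05,  2.19971401e-07]), 'position': array([0.12049188, 0.51039435, 0.25554783]), 'orientation': array([ 1.15645570e-01,  9.93290158e-01, -8.68416434e-04, -1.03303189e-04]), 'wrist_force': array([0.35249745, 0.58371271, 1.18631338]), 'ft_torque': array([-0.05841275, -0.03187444, -0.03566613]), 'gripper_force': 0.0, 'gripper_width': 0.08530641167193997}
```

View pics/side0.png

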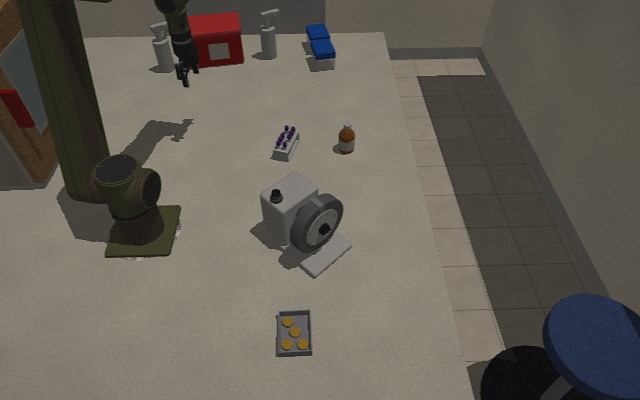

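View pics/top0.png

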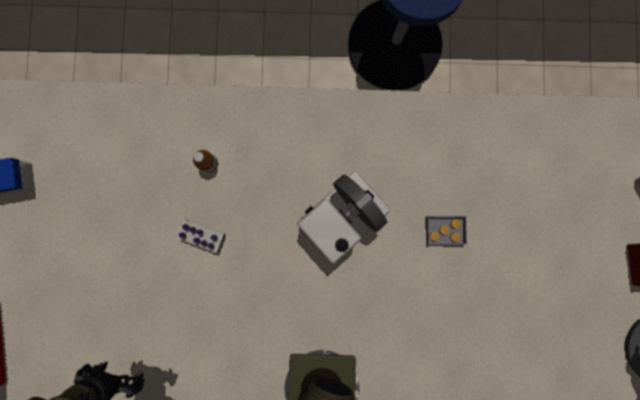

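The side view shows the mixer near (300,215), with its plunger head at (276,194) and the drum at (317,222). In the top view the plunger is at (342,245) and the drum at (360,203), with the tray right of it and the rack and bottle left.

```bash
cat > h.py <<'E'
import numpy as np, cv2
from cell import *
from scipy.spatial.transform import Rotation as R
def cam(n):
    i=camera_info(n); V=np.array(i['view']); return 200/np.tan(np.radians(i['fovy']/2)),i['cx'],i['cy'],V[:3,:3],V[:3,3]
def ray(n,uv):
    f,cx,cy,r,t=cam(n); d=r.T@np.array([(uv[0]-cx)/f,-(uv[1]-cy)/f,-1]); return -r.T@t,d
def onz(n,uv,z):
    o,d=ray(n,uv); return o+d*(z-o[2])/d[2]
def tri(a,b):
    (o1,d1),(o2,d2)=ray('top',a),ray('side',b)
    s=np.linalg.lstsq(np.c_[d1,-d2],o2-o1,rcond=None)[0]; p,q=o1+s[0]*d1,o2+s[1]*d2
    return (p+q)/2,np.linalg.norm(p-q)
def proj(n,P):
    f,cx,cy,r,t=cam(n); c=r@np.array(P)+t; return cx-f*c[0]/c[2]*1, cy+f*c[1]/c[2]
E
python3 - <<'E'
from h import *
t=cv2.imread('pics/top0.png'); s=cv2.imread('pics/side0.png')
def blobs(im,x0,y0,x1,y1,lo,hi,amin):
    g=cv2.cvtColor(im,cv2.COLOR_BGR2GRAY)[y0:y1,x0:x1]
    m=((g>=lo)&(g<=hi)).astype('u1' if 0 else 'uint8')
    n,l,st,c=cv2.connectedComponentsWithStats(m)
    for i in range(1,n):
        if st[i,4]>=amin:print(st[i]+[x0,y0,0,0,0],c[i]+[x0,y0])
blobs(t,325,230,360,260,0,60,20)
blobs(s,262,182,290,208,0,60,20)
a=cv2.resize(t[160:290,280:480],None,fx=4,fy=4,interpolation=cv2.INTER_CUBIC)
b=cv2.resize(s[160:290,240:370],None,fx=4,fy=4,interpolation=cv2.INTER_CUBIC)
cv2.imwrite('pics/topc.png',a);cv2.imwrite('pics/sidec.png',b)
E
```

```text
[336 239  12  13 123] [341.5203252  244.85365854]
[340 250  11  10  38] [345.68421053 255.42105263]
[270 189  12  15 139] [275.56115108 196.33093525]
```

View pics/topc.png

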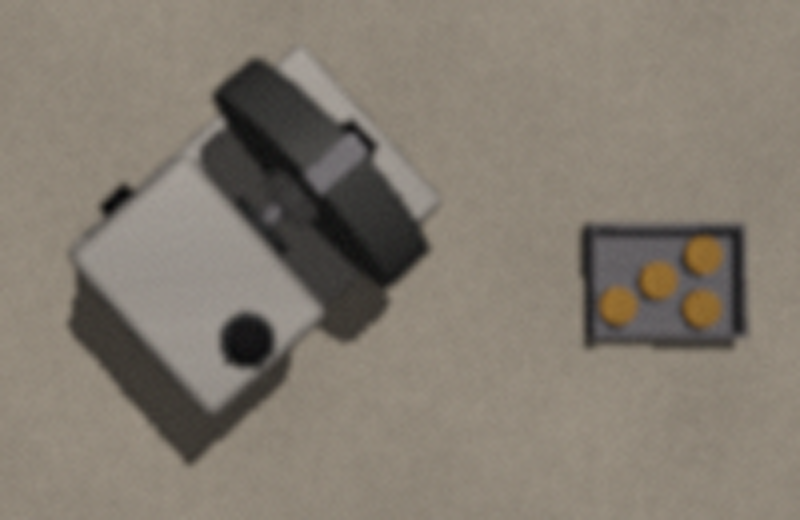

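View pics/sidec.png

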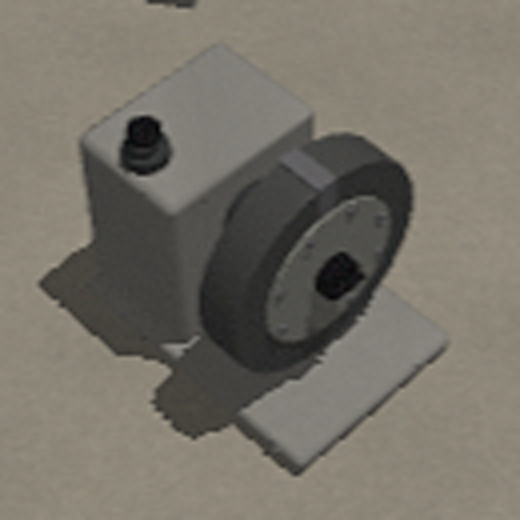

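The top crop shows the housing roof corners at (72,258), (195,150), (322,310), (213,412), the clasp at (338,163) and the plunger at (247,340). The side crop shows the plunger head top near (144,128), the clasp near (308,170) and the black nut at (338,276).

Run:
```python
from h import *
T=lambda x,y:(280+x/4-.375,160+y/4-.375); S=lambda x,y:(240+x/4-.375,160+y/4-.375)
C=[onz('top',T(*p),.185) for p in [(72,258),(195,150),(322,310),(213,412)]]
for i in range(4): print(C[i].round(4),np.linalg.norm(C[i]-C[(i+1)%4]).round(4))
ax=(C[0]-C[1])+(C[3]-C[2]); ay=(C[0]-C[3])+(C[1]-C[2])
th=np.arctan2(ax[1],ax[0]); ty=np.arctan2(ay[1],ay[0]); print('x axis deg',np.degrees(th),'y axis',np.degrees(ty))
x=np.array([np.cos(th),np.sin(th),0])
hc=np.mean(C,0); print('housing centre',hc,'-> drum by housing',hc-x*(.055+.045+.02))
print('clasp z',onz('top',T(338,163),.225),'tri',tri(T(338,163),S(308,170)))
print('plunger',onz('top',T(247,340),.215),onz('side',S(144,128),.215),tri(T(247,340),S(144,128)))
n=tri(T(365,140),S(338,276));print('nut',n)
for nm,p in (('tray',(665,285)),):print(nm,onz('top',T(*p),.02))
s=sense(); M=R.from_quat(s['orientation']).as_matrix(); print(M.round(3))
```

```text
[0.5005 0.083  0.185 ] 0.1122
[0.577 0.001 0.185] 0.1394
[ 0.4701 -0.0885  0.185 ] 0.1016
[ 0.399 -0.016  0.185] 0.1419
x axis deg 133.6965552003777 y axis 42.12358507209483
housing centre [ 0.48666998 -0.00511093  0.185     ] -> drum by housing [ 0.56957066 -0.09187198  0.185     ]
clasp z [ 0.56783224 -0.09229477  0.225     ] tri (array([ 0.56891875, -0.09217698,  0.22541907]), np.float64(0.0022374092493538805))
plunger [ 0.44918239 -0.03566966  0.215     ] [ 0.45139983 -0.03800833  0.215     ] (array([ 0.45011854, -0.03576756,  0.212542  ]), np.float64(0.0020250064909322157))
nut (array([ 0.59091347, -0.12174188,  0.14177731]), np.float64(0.0010335525764915174))
tray [ 0.49580026 -0.37620704  0.02      ]
[[-0.973  0.23  -0.   ]
 [ 0.23   0.973 -0.002]
 [ 0.    -0.002 -1.   ]]
```

```bash
python3 -m handwheel '[[0,0,1.08,-0.223,-0.228,-0.06,-1],[0,0,1.08,-0.223,-0.228,-0.06,-1],[0,0,1.08,-0.223,-0.228,-0.06,-1],[0,0,1.08,-0.223,-0.228,-0.06,-1],[0,0,1.08,-0.223,-0.228,-0.06,-1],[0,0,1.08,-0.223,-0.228,-0.06,-1],[0,0,1.08,-0.223,-0.228,-0.06,-1],[0,0,1.08,-0.223,-0.228,-0.06,-1]]'
cat >> h.py <<'E'
def goto(P,yaw_y):
    "shift and turn in tool axes to stand at P pointing down with tool y at yaw_y deg"
    s=sense(); M=R.from_quat(s['orientation']).as_matrix(); a=np.radians(yaw_y)
    y=np.array([np.cos(a),np.sin(a),0]); z=np.array([0,0,-1.]); W=np.c_[np.cross(y,z),y,z]
    print('turn',R.from_matrix(M.T@W).as_rotvec().round(4),'shift',(M.T@(np.array(P)-s['position'])).round(4),'q',s['q'].round(3),'t',s['time_s'])
E
python3 -c "
from h import *
goto([.450,-.0365,.30],-47)"
```

```text
time_s: 0.9
position: [0.2863, 0.2356, 0.3168]
orientation: [0.613, 0.79, 0.0, 0.0]
wrist_force: [0.1, -0.2, 0.1]
gripper_width: 0.0004
gripper_force: 0.0
turn [ 1.2000e-03 -2.0000e-04  1.0716e+00] shift [-0.3043  0.0909  0.017 ] q [ 6.890e-01 -2.900e-02 -3.190e-01  1.281e+00 -1.000e-03  2.009e+00] t 0.9
```

```bash
python3 -m handwheel '[[0,0,1.07,-0.304,0.091,0.017,-1],[0,0,1.07,-0.304,0.091,0.017,-1],[0,0,1.07,-0.304,0.091,0.017,-1],[0,0,1.07,-0.304,0.091,0.017,-1],[0,0,1.07,-0.304,0.091,0.017,-1],[0,0,1.07,-0.304,0.091,0.017,-1],[0,0,1.07,-0.304,0.091,0.017,-1],[0,0,1.07,-0.304,0.091,0.017,-1]]'
python3 - <<'E'
from h import *
goto([.450,-.0365,.25],-47)
s=sense();print(s['wrist_force'],s['position'])
t=capture('top');cv2.imwrite('pics/top1.png',cv2.resize(t[160:290,280:480],None,fx=4,fy=4,interpolation=cv2.INTER_CUBIC))
goto([.450,-.0365,.25],-47)
s=sense();print(s['wrist_force'],s['position'])
E
```

```text
time_s: 1.7
position: [0.4522, -0.0339, 0.2981]
orientation: [0.929, 0.369, -0.001, -0.0]
wrist_force: [-0.5, 1.4, 1.0]
gripper_width: -0.0002
gripper_force: 0.0
turn [-0.0011  0.0008  0.0057] shift [-0.0034  0.0004  0.0481] q [-0.075  0.122 -0.205  1.245  0.     2.311] t 1.7
[-0.47351819  1.39570948  1.0284089 ] [ 0.45224458 -0.03391658  0.29813488]
turn [-0.0021  0.0008  0.0089] shift [-0.0035  0.002   0.0484] q [-7.300e-02  1.210e-01 -2.060e-01  1.246e+00  1.000e-03  2.309e+00] t 1.75
[-0.87215133 -0.36125158 -0.09933983] [ 0.45122797 -0.03269728  0.29835569]
```

```bash
python3 -m handwheel '[[0,0,0,-0.0035,0.001,0.025,-1],[0,0,0,-0.0035,0.001,0.04,-1],[0,0,0,-0.0035,0.001,0.05,-1],[0,0,0,-0.0035,0.001,0.055,-1],[0,0,0,-0.0035,0.001,0.06,-1],[0,0,0,-0.0035,0.001,0.06,-1]]'; python3 -m handwheel '[[0,0,0,0,0,0.004,-1],[0,0,0,0,0,0.008,-1],[0,0,0,0,0,0.010,-1],[0,0,0,0,0,0.010,-1]]'
```

```text
time_s: 2.35
position: [0.4492, -0.0351, 0.2395]
orientation: [0.928, 0.371, 0.0, -0.0]
wrist_force: [-0.5, 0.9, 2.8]
gripper_width: 0.0001
gripper_force: 1.0
time_s: 2.75
position: [0.4496, -0.0354, 0.2302]
orientation: [0.929, 0.371, 0.001, -0.0]
wrist_force: [-1.5, 3.2, 5.5]
gripper_width: 0.0001
gripper_force: 2.8
```

```bash
python3 -m handwheel '[[0,0,0,0,0,0.002,-1],[0,0,0,0,0,0.003,-1],[0,0,0,0,0,0.003,-1]]';python3 -m handwheel '[[0,0,0,0,0,0.001,-1],[0,0,0,0,0,0.002,-1],[0,0,0,0,0,0.002,-1]]'
```

```text
time_s: 3.05
position: [0.4497, -0.0354, 0.2298]
orientation: [0.929, 0.371, 0.002, 0.0]
wrist_force: [-7.6, 2.5, 22.7]
gripper_width: -0.0003
gripper_force: 11.3
time_s: 3.35
position: [0.4497, -0.0354, 0.2296]
orientation: [0.929, 0.371, 0.003, 0.001]
wrist_force: [-11.4, 2.5, 34.5]
gripper_width: -0.0005
gripper_force: 17.4
```

```bash
python3 -m handwheel '[[0,0,0,0,0,-0.03,-1],[0,0,0,0,0,-0.07,-1],[0,0,0,0,0,-0.075,0.6],[0,0,0,0,0,-0.075,0.6]]'; python3 -c "
from h import *
goto([.569,-.092,.30],-47.2)"
```

```text
time_s: 3.75
position: [0.4505, -0.0361, 0.3008]
orientation: [0.929, 0.371, 0.002, 0.001]
wrist_force: [0.2, -0.4, -0.4]
gripper_width: 0.0284
gripper_force: 0.0
turn [ 0.0033 -0.0026  0.0127] shift [0.0474 0.1221 0.0013] q [-0.08   0.115 -0.207  1.245 -0.     2.302] t 3.75
```

```bash
python3 -m handwheel '[[0,0,0.012,0.016,0.04,0,0.6],[0,0,0.012,0.032,0.08,0,0.6],[0,0,0.012,0.0475,0.122,0,0.6],[0,0,0.012,0.0475,0.122,0,0.6],[0,0,0.012,0.0475,0.122,0,0.6],[0,0,0.012,0.0475,0.122,0,0.6]]'
python3 - <<'E'
from h import *
goto([.569,-.092,.223],-47.2)
for n,(x,y) in (('top',(280,160)),('side',(240,140))):
    t=capture(n);cv2.imwrite(f'pics/{n}2.png',cv2.resize(t[y:y+130,x:x+160],None,fx=4,fy=4,interpolation=cv2.INTER_CUBIC))
E
```

```text
time_s: 4.35
position: [0.5664, -0.0913, 0.2981]
orientation: [0.931, 0.365, -0.001, -0.001]
wrist_force: [-1.5, -0.5, 0.4]
gripper_width: 0.0686
gripper_force: 0.0
turn [-0.0024  0.0018  0.0008] shift [0.0016 0.0025 0.0751] q [-0.16   0.335  0.078  1.317  0.     2.234] t 4.35
```

View pics/side2.png

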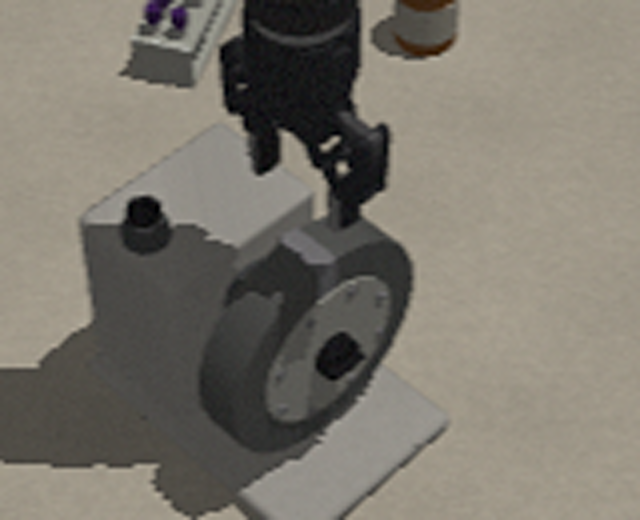

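The side view shows the two fingers, at about (262,165) and (350,215), straddling the drum over the clasp at (310,245), with the plunger back up.

```bash
python3 -m handwheel '[[0,0,0,0.001,0.002,0.03,0.6],[0,0,0,0.001,0.002,0.055,0.6],[0,0,0,0.001,0.002,0.073,0.6],[0,0,0,0.001,0.002,0.073,0.6],[0,0,0,0.001,0.002,0.073,0.6]]';python3 -m handwheel '[[0,0,0,0,0,0,-0.3],[0,0,0,0,0,0,-0.3],[0,0,0,0,0,0,-0.3],[0,0,0,0,0,0,-0.3],[0,0,0,0,0,0,-0.3],[0,0,0,0,0,0,-0.3],[0,0,0,0,0,0,-0.3]]'; python3 -c "
from h import *
s=sense();print(s)
goto([.569,-.092,.223],-47.2)"
```

```text
time_s: 4.95
position: [0.5692, -0.092, 0.2271]
orientation: [0.931, 0.365, 0.0, 0.0]
wrist_force: [1.2, -0.0, 0.1]
gripper_width: 0.0683
gripper_force: 0.0
time_s: 5.65
position: [0.5684, -0.0903, 0.2282]
orientation: [0.931, 0.366, 0.0, -0.002]
wrist_force: [-6.3, 6.1, 8.0]
gripper_width: 0.039
gripper_force: 62.5
{'time_s': 5.65, 'q': array([-0.15963465,  0.36011327, -0.06658848,  1.14576335,  0.00413877,
        2.23270145]), 'qvel': array([ 1.12793784e-05, -4.46053282e-04,  1.40123030e-03,  1.42259316e-03,
       -1.77881855e-03,  8.05197591e-04]), 'tau': array([ -2.76152194, -41.66166544,  25.9291023 ,  -2.86604807,
        -1.54353037,   0.13773803]), 'position': array([ 0.56839003, -0.09027508,  0.22818382]), 'orientation': array([ 9.30642024e-01,  3.65924096e-01,  3.35631474e-04, -2.20587950e-03]), 'wrist_force': array([-6.25582099,  6.0526532 ,  8.02927185]), 'ft_torque': array([1.26647512, 1.17700989, 0.14266139]), 'gripper_force': 62.50210404396057, 'gripper_width': 0.03902410244530704}
turn [-0.0039 -0.0022  0.0023] shift [-0.0007  0.0017  0.0052] q [-0.16   0.36  -0.067  1.146  0.004  2.233] t 5.65
```

```bash
cat > log.py <<'E'
from h import *
import json
s=sense(); M=R.from_quat(s['orientation']).as_matrix()
y=np.array([np.cos(np.radians(-47.2)),np.sin(np.radians(-47.2)),0]); x=np.array([-y[1],y[0],0])
th=np.arctan2(M[:,2]@x,-M[2,2])          # drum-ward turn of the tool, + = +tool y
F=M.T@s['wrist_force']; T=M.T@s['ft_torque']
json.dump([s['time_s'],th,*F,*T],f:=open('log.txt','a')); f.write('\n')
C=s['position']+.098*M[:,2]
print(f"t{s['time_s']:.2f} th{th:.3f} F{F.round(1)} T{T.round(2)} C{C.round(4)} q{s['q'].round(2)} qv{np.abs(s['qvel']).max():.2f}")
E
python3 -m handwheel '[[0,0,0,0,-0.0015,-0.002,-0.3],[0,0,0,0,-0.0015,-0.002,-0.3],[0,0,0,0,-0.0015,-0.002,-0.3]]' >/dev/null; python3 log.py
python3 -m handwheel '[[0,0.05,0,-0.0049,0,0.0001,-0.3],[0,0.1,0,-0.0098,0,0.0005,-0.3],[0,0.15,0,-0.0146,0,0.0011,-0.3],[0,0.2,0,-0.0195,0,0.002,-0.3]]' >/dev/null; python3 log.py
python3 -m handwheel '[[0,0.05,0,-0.0049,0,0.0001,-0.3],[0,0.1,0,-0.0098,0,0.0005,-0.3],[0,0.15,0,-0.0146,0,0.0011,-0.3],[0,0.2,0,-0.0195,0,0.002,-0.3]]' >/dev/null; python3 log.py
```

```text
t5.95 th0.001 F[ 1.7 -5.2  1.5] T[ 1.26  0.55 -0.26] C[ 0.5682 -0.09    0.1302] q[-0.16  0.36 -0.07  1.15  0.    2.23] qv0.00
t6.35 th0.203 F[ 2.7 -3.2  4.4] T[ 1.25  0.38 -0.26] C[ 0.5682 -0.0901  0.1303] q[-0.28  0.27 -0.23  0.97  0.17  2.13] qv0.45
t6.75 th0.403 F[ 3.3 -2.7  5.6] T[ 1.43  0.29 -0.22] C[ 0.5683 -0.0902  0.1304] q[-0.41  0.21 -0.37  0.82  0.37  2.02] qv0.50
```

```bash
python3 -m handwheel '[[0,0.05,0,-0.0049,0,0.0001,-0.3],[0,0.1,0,-0.0098,0,0.0005,-0.3]]' >/dev/null; python3 log.py
python3 -m handwheel '[[0,0.05,0,-0.0049,0,0.0001,-0.3],[0,0.1,0,-0.0098,0,0.0005,-0.3]]' >/dev/null; python3 log.py
python3 -m handwheel '[[0,0.05,0,-0.0049,0,0.0001,-0.3],[0,0.1,0,-0.0098,0,0.0005,-0.3]]' >/dev/null; python3 log.py
python3 -m handwheel '[[0,0.05,0,-0.0049,0,0.0001,-0.3],[0,0.1,0,-0.0098,0,0.0005,-0.3]]' >/dev/null; python3 log.py
python3 -m handwheel '[[0,0.05,0,-0.0049,0,0.0001,-0.3],[0,0.1,0,-0.0098,0,0.0005,-0.3]]' >/dev/null; python3 log.py
python3 -m handwheel '[[0,0.05,0,-0.0049,0,0.0001,-0.3],[0,0.1,0,-0.0098,0,0.0005,-0.3]]' >/dev/null; python3 log.py
```

```text
t6.95 th0.503 F[ 2.6 -2.2  6.7] T[ 1.47  0.19 -0.21] C[ 0.5683 -0.0902  0.1305] q[-0.47  0.2  -0.43  0.75  0.47  1.97] qv0.52
t7.15 th0.603 F[ 2.8 -2.7  6.3] T[ 1.54  0.09 -0.07] C[ 0.5683 -0.0903  0.1305] q[-0.54  0.2  -0.49  0.69  0.58  1.91] qv0.53
t7.35 th0.703 F[ 2.3 -1.9  6.6] T[ 1.64 -0.05 -0.11] C[ 0.5684 -0.0903  0.1306] q[-0.6   0.22 -0.55  0.63  0.68  1.85] qv0.53
t7.55 th0.803 F[ 2.6 -2.7  6.7] T[ 1.85 -0.11 -0.08] C[ 0.5684 -0.0904  0.1306] q[-0.66  0.24 -0.59  0.58  0.79  1.8 ] qv0.53
t7.75 th0.903 F[ 2.5 -2.4  6.6] T[ 2.11 -0.17  0.02] C[ 0.5684 -0.0905  0.1307] q[-0.72  0.28 -0.63  0.53  0.9   1.73] qv0.52
t7.95 th1.002 F[ 2.8 -2.7  5.3] T[ 2.3  -0.16  0.06] C[ 0.5684 -0.0906  0.1307] q[-0.77  0.33 -0.67  0.49  1.    1.67] qv0.51
```

```bash
python3 -m handwheel '[[0,-0.05,0,0.0049,0,0.0001,-0.3],[0,-0.1,0,0.0098,0,0.0005,-0.3],[0,-0.15,0,0.0146,0,0.0011,-0.3]]' >/dev/null; python3 log.py
python3 -m handwheel '[[0,-0.05,0,0.0049,0,0.0001,-0.3],[0,-0.1,0,0.0098,0,0.0005,-0.3],[0,-0.15,0,0.0146,0,0.0011,-0.3]]' >/dev/null; python3 log.py
python3 -m handwheel '[[0,-0.05,0,0.0049,0,0.0001,-0.3],[0,-0.1,0,0.0098,0,0.0005,-0.3],[0,-0.15,0,0.0146,0,0.0011,-0.3]]' >/dev/null; python3 log.py
python3 -m handwheel '[[0,-0.05,0,0.0049,0,0.0001,-0.3],[0,-0.1,0,0.0098,0,0.0005,-0.3],[0,-0.15,0,0.0146,0,0.0011,-0.3]]' >/dev/null; python3 log.py
python3 -m handwheel '[[0,-0.05,0,0.0049,0,0.0001,-0.3],[0,-0.1,0,0.0098,0,0.0005,-0.3],[0,-0.15,0,0.0146,0,0.0011,-0.3]]' >/dev/null; python3 log.py
python3 -m handwheel '[[0,-0.05,0,0.0049,0,0.0001,-0.3],[0,-0.1,0,0.0098,0,0.0005,-0.3],[0,-0.15,0,0.0146,0,0.0011,-0.3]]' >/dev/null; python3 log.py
python3 -m handwheel '[[0,-0.05,0,0.0049,0,0.0001,-0.3],[0,-0.1,0,0.0098,0,0.0005,-0.3],[0,-0.15,0,0.0146,0,0.0011,-0.3]]' >/dev/null; python3 log.py
```

```text
t8.25 th0.844 F[-2.2 -2.  10.5] T[ 0.49 -1.07 -0.05] C[ 0.5672 -0.0919  0.1282] q[-0.69  0.26 -0.61  0.55  0.83  1.77] qv0.54
t8.55 th0.693 F[-3.4 -2.1  8. ] T[ 0.4  -1.06 -0.1 ] C[ 0.5669 -0.092   0.1284] q[-0.6   0.22 -0.54  0.63  0.67  1.86] qv0.54
t8.85 th0.544 F[-3.6 -2.3  6.9] T[ 0.33 -0.93 -0.2 ] C[ 0.5667 -0.0922  0.1287] q[-0.5   0.2  -0.46  0.72  0.51  1.94] qv0.53
t9.15 th0.394 F[-2.9 -3.3  4.9] T[ 0.37 -0.73 -0.17] C[ 0.5665 -0.0923  0.129 ] q[-0.4   0.21 -0.37  0.82  0.36  2.02] qv0.51
t9.45 th0.244 F[-3.  -4.   3.6] T[ 0.3  -0.63 -0.19] C[ 0.5663 -0.0923  0.1294] q[-0.31  0.25 -0.26  0.94  0.21  2.1 ] qv0.48
t9.75 th0.094 F[-2.9 -5.8  2.5] T[ 0.32 -0.59 -0.15] C[ 0.5662 -0.0924  0.1298] q[-0.21  0.31 -0.15  1.06  0.08  2.18] qv0.43
t10.05 th-0.056 F[-3.6 -5.6  2. ] T[ 0.38 -0.48 -0.1 ] C[ 0.5662 -0.0923  0.1302] q[-0.13  0.39 -0.03  1.19 -0.04  2.26] qv0.46
```

```bash
python3 -m handwheel '[[0,-0.05,0,0.0049,0,0.0001,-0.3],[0,-0.1,0,0.0098,0,0.0005,-0.3],[0,-0.15,0,0.0146,0,0.0011,-0.3]]' >/dev/null; python3 log.py
python3 -m handwheel '[[0,-0.05,0,0.0049,0,0.0001,-0.3],[0,-0.1,0,0.0098,0,0.0005,-0.3],[0,-0.15,0,0.0146,0,0.0011,-0.3]]' >/dev/null; python3 log.py
python3 -m handwheel '[[0,-0.05,0,0.0049,0,0.0001,-0.3],[0,-0.1,0,0.0098,0,0.0005,-0.3],[0,-0.15,0,0.0146,0,0.0011,-0.3]]' >/dev/null; python3 log.py
python3 -m handwheel '[[0,-0.05,0,0.0049,0,0.0001,-0.3],[0,-0.1,0,0.0098,0,0.0005,-0.3],[0,-0.15,0,0.0146,0,0.0011,-0.3]]' >/dev/null; python3 log.py
python3 -m handwheel '[[0,-0.05,0,0.0049,0,0.0001,-0.3],[0,-0.1,0,0.0098,0,0.0005,-0.3],[0,-0.15,0,0.0146,0,0.0011,-0.3]]' >/dev/null; python3 log.py
```

```text
t10.35 th-0.206 F[-3.8 -7.6  1.2] T[ 0.37 -0.44 -0.03] C[ 0.5662 -0.0922  0.1306] q[-0.06  0.48  0.11  1.34 -0.15  2.34] qv0.49
t10.65 th-0.356 F[-4.2 -8.8  1.6] T[ 0.34 -0.37  0.09] C[ 0.5663 -0.0921  0.131 ] q[ 0.    0.59  0.24  1.49 -0.24  2.43] qv0.53
t10.95 th-0.505 F[-4.7 -9.9  2.6] T[ 0.48 -0.37  0.19] C[ 0.5664 -0.0918  0.1313] q[ 0.05  0.71  0.39  1.66 -0.31  2.51] qv0.56
t11.25 th-0.655 F[ -5.  -12.    3.1] T[ 0.58 -0.38  0.3 ] C[ 0.5666 -0.0916  0.1316] q[ 0.1   0.84  0.55  1.83 -0.38  2.6 ] qv0.60
t11.55 th-0.805 F[ -6.1 -11.3   2.5] T[ 0.55 -0.49  0.42] C[ 0.5668 -0.0913  0.1318] q[ 0.13  0.98  0.73  2.02 -0.43  2.68] qv0.64
```

```bash
python3 -m handwheel '[[0,0.05,0,-0.0049,0,0.0001,-0.3],[0,0.1,0,-0.0098,0,0.0005,-0.3],[0,0.15,0,-0.0146,0,0.0011,-0.3]]' >/dev/null; python3 log.py
python3 -m handwheel '[[0,0.05,0,-0.0049,0,0.0001,-0.3],[0,0.1,0,-0.0098,0,0.0005,-0.3],[0,0.15,0,-0.0146,0,0.0011,-0.3]]' >/dev/null; python3 log.py
python3 -m handwheel '[[0,0.05,0,-0.0049,0,0.0001,-0.3],[0,0.1,0,-0.0098,0,0.0005,-0.3],[0,0.15,0,-0.0146,0,0.0011,-0.3]]' >/dev/null; python3 log.py
python3 -m handwheel '[[0,0.05,0,-0.0049,0,0.0001,-0.3],[0,0.1,0,-0.0098,0,0.0005,-0.3],[0,0.15,0,-0.0146,0,0.0011,-0.3]]' >/dev/null; python3 log.py
python3 -m handwheel '[[0,0.05,0,-0.0049,0,0.0001,-0.3],[0,0.1,0,-0.0098,0,0.0005,-0.3],[0,0.15,0,-0.0146,0,0.0011,-0.3]]' >/dev/null; python3 log.py
python3 -m handwheel '[[0,0.05,0,-0.0049,0,0.0001,-0.3],[0,0.1,0,-0.0098,0,0.0005,-0.3],[0,0.15,0,-0.0146,0,0.0011,-0.3]]' >/dev/null; python3 log.py
python3 -m handwheel '[[0,0.05,0,-0.0049,0,0.0001,-0.3],[0,0.1,0,-0.0098,0,0.0005,-0.3],[0,0.15,0,-0.0146,0,0.0011,-0.3]]' >/dev/null; python3 log.py
python3 -m handwheel '[[0,0.05,0,-0.0049,0,0.0001,-0.3],[0,0.1,0,-0.0098,0,0.0005,-0.3],[0,0.15,0,-0.0146,0,0.0011,-0.3]]' >/dev/null; python3 log.py
mv log.txt grip.txt
echo free
python3 -m handwheel '[[0,0,0,0,0,0,0.6],[0,0,0,0,0,0,0.6],[0,0,0,0,0,0,0.6],[0,0,0,0,0,0,0.6]]'; python3 log.py
```

```text
t11.85 th-0.647 F[ 6.3 -8.6  9.9] T[ 0.76  2.18 -0.53] C[ 0.5684 -0.0893  0.1268] q[ 0.1   0.84  0.55  1.82 -0.37  2.59] qv0.62
t12.15 th-0.495 F[ 6.5 -6.4 11.4] T[ 0.62  2.48 -0.69] C[ 0.5687 -0.0891  0.1271] q[ 0.05  0.71  0.39  1.65 -0.31  2.51] qv0.57
t12.45 th-0.345 F[ 7.9 -5.5 12.3] T[ 0.57  2.43 -0.72] C[ 0.569  -0.0889  0.1273] q[ 0.    0.59  0.24  1.48 -0.23  2.42] qv0.54
t12.75 th-0.194 F[ 7.  -4.2 14. ] T[ 0.57  2.44 -0.75] C[ 0.5693 -0.0886  0.1275] q[-0.06  0.48  0.1   1.33 -0.14  2.34] qv0.50
t13.05 th-0.044 F[ 8.8 -2.4 15.3] T[ 0.55  2.33 -0.75] C[ 0.5696 -0.0885  0.1279] q[-0.13  0.39 -0.03  1.18 -0.03  2.26] qv0.47
t13.35 th0.105 F[ 6.9 -1.7 16.5] T[ 0.5   1.92 -0.52] C[ 0.5693 -0.0889  0.1283] q[-0.22  0.31 -0.15  1.05  0.09  2.18] qv0.43
t13.65 th0.256 F[ 6.8 -1.5 19.1] T[ 0.44  1.76 -0.51] C[ 0.5695 -0.0888  0.1286] q[-0.31  0.25 -0.27  0.93  0.22  2.1 ] qv0.46
t13.95 th0.406 F[ 7.6  0.7 22.9] T[ 0.38  1.7  -0.46] C[ 0.5697 -0.0887  0.129 ] q[-0.4   0.22 -0.37  0.82  0.37  2.02] qv0.50
free
time_s: 14.35
position: [0.5416, -0.1179, 0.2214]
orientation: [0.912, 0.358, 0.186, -0.071]
wrist_force: [-0.4, -0.6, -0.3]
gripper_width: 0.068
gripper_force: 0.0
t14.35 th0.400 F[-0.8  0.1  0. ] T[-0.01 -0.36  0.04] C[ 0.5698 -0.0922  0.1311] q[-0.4   0.21 -0.37  0.82  0.36  2.02] qv0.01
```

```bash
python3 -m handwheel '[[0,0.15,0,-0.0146,0,0.0011,0.6],[0,0.3,0,-0.029,0,0.0044,0.6],[0,0.45,0,-0.0426,0,0.0098,0.6],[0,0.6,0,-0.0553,0,0.0171,0.6],[0,0.6,0,-0.0553,0,0.0171,0.6],[0,0.6,0,-0.0553,0,0.0171,0.6]]' >/dev/null; python3 log.py
python3 -m handwheel '[[0,-0.15,0,0.0146,0,0.0011,0.6],[0,-0.3,0,0.029,0,0.0044,0.6],[0,-0.45,0,0.0426,0,0.0098,0.6],[0,-0.6,0,0.0553,0,0.0171,0.6],[0,-0.75,0,0.0668,0,0.0263,0.6],[0,-0.9,0,0.0768,0,0.0371,0.6],[0,-1.0,0,0.0825,0,0.0451,0.6],[0,-1.0,0,0.0825,0,0.0451,0.6]]' >/dev/null; python3 log.py
cat > fit.py <<'E'
import numpy as np, json, sys
D=np.array([json.loads(l) for l in open('grip.txt')]); E=np.array([json.loads(l) for l in open('log.txt')])
A=np.c_[np.ones(len(E)),-np.sin(E[:,1])]; b0,G=np.linalg.lstsq(A,E[:,6],rcond=None)[0]; print('b0,G',b0,G)
sg=np.array([0]+[1]*8+[-1]*12+[1]*8)
def fit(k,name):
    d=D[k];s=sg[k];th=d[:,1]
    y=d[:,6]-b0+G*np.sin(th)+.25*s          # = h Fx + e Fz - m sin(th+phi)
    A=np.c_[d[:,2],-np.sin(th),-np.cos(th)]
    p,*_=np.linalg.lstsq(A,y,rcond=None); r=y-A@p
    print(name,'h',p[0].round(3),'m',np.hypot(p[1],p[2]).round(3),'phi',np.arctan2(p[2],p[1]).round(3),'rms',r.std().round(3),r.round(2))
i=np.arange(29); fit(i[1:],'all'); fit(i[1:21],'1,2'); fit(i[9:],'2,3'); fit(i[9:21],'2')
E
python3 fit.py
```

```text
t14.95 th0.998 F[ 0.7 -0.2 -0.6] T[-0.05 -0.71  0.01] C[ 0.5688 -0.0923  0.1295] q[-0.77  0.33 -0.67  0.49  1.    1.67] qv0.04
t15.75 th0.004 F[0.7 0.9 0.8] T[-0.03 -0.03 -0.  ] C[ 0.5743 -0.0871  0.1334] q[-0.15  0.36 -0.06  1.15 -0.    2.24] qv0.10
b0,G -0.03008701755394634 0.815804744651633
all h 0.282 m 0.334 phi -0.907 rms 0.118 [-0.14 -0.21 -0.01 -0.06  0.04 -0.01  0.06  0.03 -0.07  0.12  0.17  0.01
 -0.03 -0.17 -0.01 -0.05 -0.   -0.   -0.01  0.1  -0.15  0.22 -0.1   0.29
 -0.18  0.1   0.12 -0.01]
1,2 h 0.26 m 0.202 phi -1.095 rms 0.073 [-0.03 -0.1   0.07  0.01  0.08  0.03  0.07  0.05 -0.15  0.04  0.11 -0.02
 -0.04 -0.16  0.   -0.03  0.02  0.02  0.02  0.1 ]
2,3 h 0.283 m 0.339 phi -0.984 rms 0.124 [-0.09  0.1   0.15 -0.02 -0.05 -0.19 -0.02 -0.06 -0.01 -0.01 -0.    0.11
 -0.16  0.2  -0.12  0.27 -0.21  0.08  0.09 -0.04]
2 h 0.212 m 0.073 phi 0.448 rms 0.059 [-0.13  0.03  0.1   0.02  0.02 -0.09  0.05  0.    0.03 -0.   -0.04 -0.02]
```

```bash
python3 -m handwheel '[[0,0,0,0,0,0,0.6],[0,0,0,0,0,0,0.6]]'>/dev/null; python3 log.py; python3 -c "
from h import *
goto([.5678,-.0908,.228],-47.2)"
```

```text
t15.95 th0.001 F[-0.4 -0.5  0.2] T[ 0.   -0.04  0.03] C[ 0.5685 -0.0913  0.1312] q[-0.16  0.36 -0.07  1.14 -0.    2.23] qv0.03
turn [ 0.0017 -0.0013  0.001 ] shift [-0.0001 -0.0006  0.0012] q [-0.159  0.357 -0.069  1.143 -0.     2.234] t 15.95
```

```bash
mv log.txt free.txt; sed -i "s/log.txt/free.txt/" fit.py
python3 -m handwheel '[[0,0,0,0,0,0,-0.3],[0,0,0,0,0,0,-0.3],[0,0,0,0,0,0,-0.3],[0,0,0,0,0,0,-0.3],[0,0,0,0,0,0,-0.3],[0,0,0,0,0,-0.002,-0.3],[0,0,0,0,0,-0.002,-0.3]]' >/dev/null; python3 log.py
python3 -m handwheel '[[0,0.05,0,-0.0049,0,0.0001,-0.3],[0,0.1,0,-0.0098,0,0.0005,-0.3],[0,0.15,0,-0.0146,0,0.0011,-0.3]]' >/dev/null; python3 log.py
python3 -m handwheel '[[0,0.05,0,-0.0049,0,0.0001,-0.3],[0,0.1,0,-0.0098,0,0.0005,-0.3],[0,0.15,0,-0.0146,0,0.0011,-0.3]]' >/dev/null; python3 log.py
python3 -m handwheel '[[0,0.05,0,-0.0049,0,0.0001,-0.3],[0,0.1,0,-0.0098,0,0.0005,-0.3],[0,0.15,0,-0.0146,0,0.0011,-0.3]]' >/dev/null; python3 log.py
python3 -m handwheel '[[0,0.05,0,-0.0049,0,0.0001,-0.3],[0,0.1,0,-0.0098,0,0.0005,-0.3],[0,0.15,0,-0.0146,0,0.0011,-0.3]]' >/dev/null; python3 log.py
python3 -m handwheel '[[0,0.05,0,-0.0049,0,0.0001,-0.3],[0,0.1,0,-0.0098,0,0.0005,-0.3],[0,0.15,0,-0.0146,0,0.0011,-0.3]]' >/dev/null; python3 log.py
python3 -m handwheel '[[0,0.05,0,-0.0049,0,0.0001,-0.3],[0,0.1,0,-0.0098,0,0.0005,-0.3],[0,0.15,0,-0.0146,0,0.0011,-0.3]]' >/dev/null; python3 log.py
echo back
python3 -m handwheel '[[0,-0.05,0,0.0049,0,0.0001,-0.3],[0,-0.1,0,0.0098,0,0.0005,-0.3],[0,-0.15,0,0.0146,0,0.0011,-0.3]]' >/dev/null; python3 log.py
python3 -m handwheel '[[0,-0.05,0,0.0049,0,0.0001,-0.3],[0,-0.1,0,0.0098,0,0.0005,-0.3],[0,-0.15,0,0.0146,0,0.0011,-0.3]]' >/dev/null; python3 log.py
python3 -m handwheel '[[0,-0.05,0,0.0049,0,0.0001,-0.3],[0,-0.1,0,0.0098,0,0.0005,-0.3],[0,-0.15,0,0.0146,0,0.0011,-0.3]]' >/dev/null; python3 log.py
python3 -m handwheel '[[0,-0.05,0,0.0049,0,0.0001,-0.3],[0,-0.1,0,0.0098,0,0.0005,-0.3],[0,-0.15,0,0.0146,0,0.0011,-0.3]]' >/dev/null; python3 log.py
python3 -m handwheel '[[0,-0.05,0,0.0049,0,0.0001,-0.3],[0,-0.1,0,0.0098,0,0.0005,-0.3],[0,-0.15,0,0.0146,0,0.0011,-0.3]]' >/dev/null; python3 log.py
python3 -m handwheel '[[0,-0.05,0,0.0049,0,0.0001,-0.3],[0,-0.1,0,0.0098,0,0.0005,-0.3],[0,-0.15,0,0.0146,0,0.0011,-0.3]]' >/dev/null; python3 log.py
```

```text
t16.65 th-0.002 F[-1.1 -3.1  3.7] T[ 0.31 -0.13 -0.16] C[ 0.5666 -0.0915  0.1308] q[-0.16  0.36 -0.07  1.15  0.    2.23] qv0.01
t16.95 th0.150 F[-0.  -1.7  7.6] T[ 0.23 -0.36 -0.11] C[ 0.567  -0.0912  0.1306] q[-0.25  0.29 -0.19  1.02  0.13  2.15] qv0.43
t17.25 th0.300 F[-0.8 -0.3  9.6] T[ 0.23 -0.51 -0.11] C[ 0.5671 -0.0913  0.1304] q[-0.34  0.23 -0.3   0.9   0.27  2.07] qv0.47
t17.55 th0.450 F[-0.1  1.5 10.9] T[ 0.27 -0.74 -0.16] C[ 0.5672 -0.0913  0.1303] q[-0.44  0.21 -0.4   0.79  0.42  1.99] qv0.51
t17.85 th0.599 F[-0.4  0.4 13.7] T[ 0.35 -1.06 -0.08] C[ 0.5673 -0.0913  0.1302] q[-0.54  0.2  -0.49  0.69  0.57  1.91] qv0.53
t18.15 th0.749 F[-2.3  0.6 14.7] T[ 0.49 -1.36 -0.04] C[ 0.5675 -0.0913  0.1302] q[-0.64  0.23 -0.57  0.6   0.73  1.83] qv0.53
t18.45 th0.898 F[-2.4  2.  13.9] T[ 0.72 -1.61  0.02] C[ 0.5676 -0.0913  0.1302] q[-0.72  0.28 -0.63  0.53  0.89  1.73] qv0.52
back
t18.75 th0.744 F[-3.5  1.2 13.9] T[ 0.49 -1.34 -0.17] C[ 0.5671 -0.0916  0.1296] q[-0.63  0.23 -0.57  0.61  0.73  1.83] qv0.54
t19.05 th0.594 F[-2.9  1.8 12.6] T[ 0.33 -1.11 -0.21] C[ 0.5669 -0.0917  0.1298] q[-0.54  0.2  -0.49  0.69  0.57  1.91] qv0.53
t19.35 th0.444 F[-2.6  0.3 11. ] T[ 0.23 -0.84 -0.21] C[ 0.5667 -0.0917  0.13  ] q[-0.44  0.21 -0.4   0.79  0.41  1.99] qv0.52
t19.65 th0.295 F[-2.4 -0.   8.3] T[ 0.29 -0.53 -0.2 ] C[ 0.5666 -0.0917  0.1302] q[-0.34  0.24 -0.3   0.9   0.26  2.07] qv0.49
t19.95 th0.145 F[-2.8 -2.3  7.7] T[ 0.25 -0.36 -0.17] C[ 0.5665 -0.0917  0.1305] q[-0.24  0.29 -0.18  1.02  0.12  2.15] qv0.45
t20.25 th-0.005 F[-2.  -2.4  5.6] T[ 0.27 -0.19 -0.16] C[ 0.5664 -0.0917  0.1308] q[-0.16  0.36 -0.06  1.15 -0.    2.24] qv0.44
```

```bash
python3 -m handwheel '[[0,-0.05,0,0.0049,0,0.0001,-0.3],[0,-0.1,0,0.0098,0,0.0005,-0.3],[0,-0.15,0,0.0146,0,0.0011,-0.3]]' >/dev/null; python3 log.py
python3 -m handwheel '[[0,-0.05,0,0.0049,0,0.0001,-0.3],[0,-0.1,0,0.0098,0,0.0005,-0.3],[0,-0.15,0,0.0146,0,0.0011,-0.3]]' >/dev/null; python3 log.py
python3 -m handwheel '[[0,-0.05,0,0.0049,0,0.0001,-0.3],[0,-0.1,0,0.0098,0,0.0005,-0.3],[0,-0.15,0,0.0146,0,0.0011,-0.3]]' >/dev/null; python3 log.py
python3 -m handwheel '[[0,-0.05,0,0.0049,0,0.0001,-0.3],[0,-0.1,0,0.0098,0,0.0005,-0.3],[0,-0.15,0,0.0146,0,0.0011,-0.3]]' >/dev/null; python3 log.py
echo fwd
python3 -m handwheel '[[0,0.05,0,-0.0049,0,0.0001,-0.3],[0,0.1,0,-0.0098,0,0.0005,-0.3],[0,0.15,0,-0.0146,0,0.0011,-0.3]]' >/dev/null; python3 log.py
python3 -m handwheel '[[0,0.05,0,-0.0049,0,0.0001,-0.3],[0,0.1,0,-0.0098,0,0.0005,-0.3],[0,0.15,0,-0.0146,0,0.0011,-0.3]]' >/dev/null; python3 log.py
python3 -m handwheel '[[0,0.05,0,-0.0049,0,0.0001,-0.3],[0,0.1,0,-0.0098,0,0.0005,-0.3],[0,0.15,0,-0.0146,0,0.0011,-0.3]]' >/dev/null; python3 log.py
python3 -m handwheel '[[0,0.05,0,-0.0049,0,0.0001,-0.3],[0,0.1,0,-0.0098,0,0.0005,-0.3],[0,0.15,0,-0.0146,0,0.0011,-0.3]]' >/dev/null; python3 log.py
python3 -m handwheel '[[0,0.05,0,-0.0049,0,0.0001,-0.3],[0,0.1,0,-0.0098,0,0.0005,-0.3],[0,0.15,0,-0.0146,0,0.0011,-0.3]]' >/dev/null; python3 log.py
python3 -m handwheel '[[0,0.05,0,-0.0049,0,0.0001,-0.3],[0,0.1,0,-0.0098,0,0.0005,-0.3],[0,0.15,0,-0.0146,0,0.0011,-0.3]]' >/dev/null; python3 log.py
python3 -m handwheel '[[0,0.05,0,-0.0049,0,0.0001,-0.3],[0,0.1,0,-0.0098,0,0.0005,-0.3],[0,0.15,0,-0.0146,0,0.0011,-0.3]]' >/dev/null; python3 log.py
python3 -m handwheel '[[0,0.05,0,-0.0049,0,0.0001,-0.3],[0,0.1,0,-0.0098,0,0.0005,-0.3],[0,0.15,0,-0.0146,0,0.0011,-0.3]]' >/dev/null; python3 log.py
cp log.txt grip2.txt
cat >> fit.py <<'E'
print('--- both grips')
D2=np.array([json.loads(l) for l in open('grip2.txt')]); D1=D
s2=np.array([0]+[1]*6+[-1]*10+[1]*8)
a=np.r_[D1,D2]; off=np.r_[np.zeros(len(D1)),.405*np.ones(len(D2))]; s=np.r_[sg,s2]
def f2(k,e,n):
    d=a[k];th=d[:,1];dr=th+off[k]; y=d[:,6]-b0+G*np.sin(th)+.25*s[k]
    A=np.c_[-np.sin(dr),-np.cos(dr),d[:,2]]
    if e:A=np.c_[A,d[:,4]]
    p,*_=np.linalg.lstsq(A,y,rcond=None); r=y-A@p; cov=np.linalg.inv(A.T@A)*r.var()
    print(n,'m',np.hypot(p[0],p[1]).round(3),'phi',np.arctan2(p[1],p[0]).round(3),'ab',p[:2].round(3),'+-',np.sqrt(np.diag(cov))[:2].round(3),'h,e',p[2:].round(3),'rms',r.std().round(3))
k=np.arange(len(a))[s!=0]; g1=k[k<21]
for e in (0,1):
    f2(k,e,'all'); f2(np.r_[g1,k[k>=29]],e,'1,2+g2'); f2(k[k>=29],e,'g2')
E
python3 fit.py | sed -n '/---/,$p'
```

```text
t20.55 th-0.155 F[-2.2 -4.7  5.9] T[ 0.32 -0.02 -0.06] C[ 0.5664 -0.0916  0.1311] q[-0.08  0.45  0.06  1.29 -0.11  2.32] qv0.48
t20.85 th-0.304 F[-1.8 -5.3  4.3] T[0.44 0.13 0.02] C[ 0.5665 -0.0914  0.1314] q[-0.02  0.55  0.2   1.44 -0.21  2.4 ] qv0.51
t21.15 th-0.454 F[-2.4 -7.1  4.8] T[0.43 0.29 0.17] C[ 0.5666 -0.0912  0.1317] q[ 0.04  0.67  0.35  1.6  -0.29  2.48] qv0.55
t21.45 th-0.604 F[-2.8 -7.7  4. ] T[0.46 0.32 0.25] C[ 0.5668 -0.091   0.1319] q[ 0.08  0.79  0.5   1.78 -0.36  2.57] qv0.58
fwd
t21.75 th-0.447 F[ 4.7 -5.4  9.6] T[ 0.58  1.73 -0.47] C[ 0.5684 -0.0893  0.1292] q[ 0.04  0.67  0.34  1.6  -0.28  2.48] qv0.57
t22.05 th-0.296 F[ 5.3 -3.  11.8] T[ 0.47  1.81 -0.58] C[ 0.5684 -0.0893  0.1294] q[-0.02  0.55  0.2   1.43 -0.2   2.4 ] qv0.53
t22.35 th-0.146 F[ 4.9 -2.  13. ] T[ 0.45  1.57 -0.58] C[ 0.5686 -0.0893  0.1296] q[-0.08  0.45  0.06  1.28 -0.1   2.31] qv0.49
t22.65 th0.004 F[ 5.2 -1.2 13.8] T[ 0.38  1.45 -0.71] C[ 0.5687 -0.0892  0.1297] q[-0.16  0.36 -0.07  1.14  0.01  2.23] qv0.46
t22.95 th0.155 F[ 5.2  0.3 16.6] T[ 0.37  1.2  -0.62] C[ 0.5688 -0.0892  0.1299] q
[... 245 characters left out ...]
0.1305] q[-0.44  0.21 -0.4   0.79  0.42  1.99] qv0.51
t23.85 th0.604 F[ 3.8  4.1 24.3] T[ 0.43  0.43 -0.48] C[ 0.5691 -0.0893  0.1308] q[-0.54  0.2  -0.49  0.69  0.58  1.91] qv0.52
--- both grips
all m 0.345 phi -1.043 ab [ 0.174 -0.298] +- [0.034 0.023] h,e [0.283] rms 0.121
1,2+g2 m 0.341 phi -1.043 ab [ 0.172 -0.295] +- [0.036 0.025] h,e [0.283] rms 0.111
g2 m 0.379 phi -1.109 ab [ 0.169 -0.34 ] +- [0.049 0.039] h,e [0.29] rms 0.108
all m 0.335 phi -0.683 ab [ 0.26  -0.211] +- [0.041 0.034] h,e [0.274 0.011] rms 0.11
1,2+g2 m 0.368 phi -0.616 ab [ 0.3   -0.212] +- [0.044 0.03 ] h,e [0.278 0.014] rms 0.095
g2 m 0.55 phi -0.432 ab [ 0.499 -0.23 ] +- [0.122 0.05 ] h,e [0.267 0.023] rms 0.093
```

```bash
rm log.txt; sed -i "s/\*F,\*T\]/*F,*T,*s['position'],*M[:,2],*M[:,0]]/" log.py
python3 -m handwheel '[[0,0,0,0,0,0,0.6],[0,0,0,0,0,0,0.6],[0,0,0,0,0,0,0.6],[0,0,0,0,0,0,0.6]]'>/dev/null; python3 log.py
python3 -m handwheel '[[0,-0.15,0,0.0146,0,0.0011,0.6],[0,-0.3,0,0.029,0,0.0044,0.6],[0,-0.45,0,0.0426,0,0.0098,0.6],[0,-0.6,0,0.0553,0,0.0171,0.6],[0,-0.75,0,0.0668,0,0.0263,0.6],[0,-0.9,0,0.0768,0,0.0371,0.6],[0,-1.05,0,0.085,0,0.0492,0.6],[0,-1.2,0,0.0913,0,0.0625,0.6]]' >/dev/null
python3 -m handwheel '[[0,0,0,0,0,0,0.6],[0,0,0,0,0,0,0.6],[0,0,0,0,0,0,0.6]]'>/dev/null; python3 log.py; python3 -c "
from h import *
t=capture('side');y,x=140,240;cv2.imwrite('pics/side3.png',cv2.resize(t[y:y+130,x:x+160],None,fx=4,fy=4,interpolation=cv2.INTER_CUBIC))"
```

```text
t24.25 th0.600 F[0.  0.1 0.4] T[-0.   -0.5  -0.02] C[ 0.5697 -0.0919  0.133 ] q[-0.54  0.2  -0.49  0.69  0.57  1.91] qv0.01
t25.35 th-0.597 F[-0.9 -0.1 -0.1] T[0.02 0.48 0.02] C[ 0.5692 -0.0917  0.134 ] q[ 0.08  0.79  0.5   1.77 -0.36  2.57] qv0.07
```

View pics/side3.png

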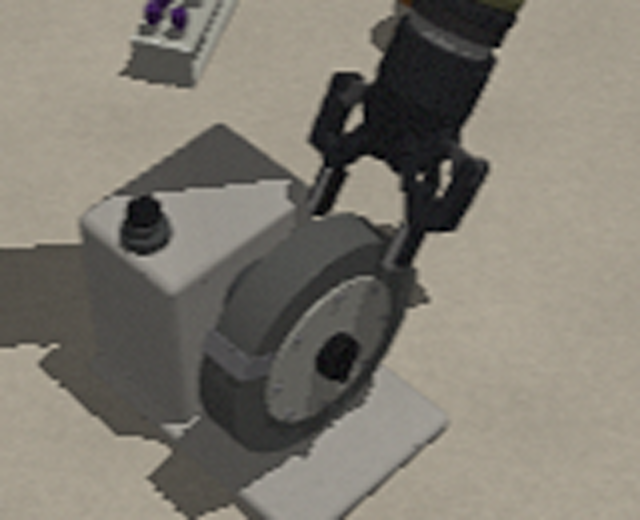

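The clasp now sits at (240,355), about 1 rad counterclockwise, and the fingers are tilted over the far rim. The tool also stands about 3.5 mm too far out, so I'll correct that as I regrip.

```bash
python3 -m handwheel '[[0,0,0,0,0,0.0035,0.6],[0,0,0,0,0,0.0035,-0.3],[0,0,0,0,0,0.0035,-0.3],[0,0,0,0,0,0.0035,-0.3],[0,0,0,0,0,0.0035,-0.3],[0,0,0,0,0,0.0035,-0.3],[0,0,0,0,0,0.0035,-0.3]]' >/dev/null; python3 log.py
python3 -m handwheel '[[0,0.05,0,-0.0049,0,0.0001,-0.3],[0,0.1,0,-0.0098,0,0.0005,-0.3],[0,0.15,0,-0.0146,0,0.0011,-0.3]]' >/dev/null; python3 log.py
python3 -m handwheel '[[0,0.05,0,-0.0049,0,0.0001,-0.3],[0,0.1,0,-0.0098,0,0.0005,-0.3],[0,0.15,0,-0.0146,0,0.0011,-0.3]]' >/dev/null; python3 log.py
python3 -m handwheel '[[0,0.05,0,-0.0049,0,0.0001,-0.3],[0,0.1,0,-0.0098,0,0.0005,-0.3],[0,0.15,0,-0.0146,0,0.0011,-0.3]]' >/dev/null; python3 log.py
python3 -m handwheel '[[0,0.05,0,-0.0049,0,0.0001,-0.3],[0,0.1,0,-0.0098,0,0.0005,-0.3],[0,0.15,0,-0.0146,0,0.0011,-0.3]]' >/dev/null; python3 log.py
python3 -m handwheel '[[0,0.05,0,-0.0049,0,0.0001,-0.3],[0,0.1,0,-0.0098,0,0.0005,-0.3],[0,0.15,0,-0.0146,0,0.0011,-0.3]]' >/dev/null; python3 log.py
python3 -m handwheel '[[0,0.05,0,-0.0049,0,0.0001,-0.3],[0,0.1,0,-0.0098,0,0.0005,-0.3],[0,0.15,0,-0.0146,0,0.0011,-0.3]]' >/dev/null; python3 log.py
python3 -m handwheel '[[0,0.05,0,-0.0049,0,0.0001,-0.3],[0,0.1,0,-0.0098,0,0.0005,-0.3],[0,0.15,0,-0.0146,0,0.0011,-0.3]]' >/dev/null; python3 log.py
python3 -m handwheel '[[0,0.05,0,-0.0049,0,0.0001,-0.3],[0,0.1,0,-0.0098,0,0.0005,-0.3],[0,0.15,0,-0.0146,0,0.0011,-0.3]]' >/dev/null; python3 log.py
python3 -m handwheel '[[0,0.05,0,-0.0049,0,0.0001,-0.3],[0,0.1,0,-0.0098,0,0.0005,-0.3],[0,0.15,0,-0.0146,0,0.0011,-0.3]]' >/dev/null; python3 log.py
echo back
python3 -m handwheel '[[0,-0.05,0,0.0049,0,0.0001,-0.3],[0,-0.1,0,0.0098,0,0.0005,-0.3],[0,-0.15,0,0.0146,0,0.0011,-0.3]]' >/dev/null; python3 log.py
python3 -m handwheel '[[0,-0.05,0,0.0049,0,0.0001,-0.3],[0,-0.1,0,0.0098,0,0.0005,-0.3],[0,-0.15,0,0.0146,0,0.0011,-0.3]]' >/dev/null; python3 log.py
python3 -m handwheel '[[0,-0.05,0,0.0049,0,0.0001,-0.3],[0,-0.1,0,0.0098,0,0.0005,-0.3],[0,-0.15,0,0.0146,0,0.0011,-0.3]]' >/dev/null; python3 log.py
python3 -m handwheel '[[0,-0.05,0,0.0049,0,0.0001,-0.3],[0,-0.1,0,0.0098,0,0.0005,-0.3],[0,-0.15,0,0.0146,0,0.0011,-0.3]]' >/dev/null; python3 log.py
python3 -m handwheel '[[0,-0.05,0,0.0049,0,0.0001,-0.3],[0,-0.1,0,0.0098,0,0.0005,-0.3],[0,-0.15,0,0.0146,0,0.0011,-0.3]]' >/dev/null; python3 log.py
python3 -m handwheel '[[0,-0.05,0,0.0049,0,0.0001,-0.3],[0,-0.1,0,0.0098,0,0.0005,-0.3],[0,-0.15,0,0.0146,0,0.0011,-0.3]]' >/dev/null; python3 log.py
python3 -m handwheel '[[0,-0.05,0,0.0049,0,0.0001,-0.3],[0,-0.1,0,0.0098,0,0.0005,-0.3],[0,-0.15,0,0.0146,0,0.0011,-0.3]]' >/dev/null; python3 log.py
python3 -m handwheel '[[0,-0.05,0,0.0049,0,0.0001,-0.3],[0,-0.1,0,0.0098,0,0.0005,-0.3],[0,-0.15,0,0.0146,0,0.0011,-0.3]]' >/dev/null; python3 log.py
python3 -m handwheel '[[0,-0.05,0,0.0049,0,0.0001,-0.3],[0,-0.1,0,0.0098,0,0.0005,-0.3],[0,-0.15,0,0.0146,0,0.0011,-0.3]]' >/dev/null; python3 log.py
```

```text
t26.10 th-0.599 F[-3.4 -4.2 -7.3] T[ 0.94 -0.13 -0.05] C[ 0.5659 -0.0918  0.1316] q[ 0.08  0.79  0.49  1.77 -0.36  2.56] qv0.00
t26.40 th-0.446 F[ 0.1 -4.7 -4.2] T[ 0.82  0.27 -0.27] C[ 0.5667 -0.0912  0.1306] q[ 0.03  0.66  0.33  1.59 -0.29  2.48] qv0.56
t26.70 th-0.296 F[ 1.3 -3.1 -1.5] T[ 0.79  0.29 -0.27] C[ 0.5667 -0.0913  0.1304] q[-0.02  0.55  0.19  1.43 -0.2   2.39] qv0.53
t27.00 th-0.146 F[ 1.9 -1.7 -1.3] T[ 0.78  0.31 -0.39] C[ 0.5667 -0.0913  0.1302] q[-0.09  0.44  0.05  1.28 -0.11  2.31] qv0.49
t27.30 th0.004 F[ 3.1 -0.4  1.6] T[ 0.76  0.17 -0.36] C[ 0.5668 -0.0914  0.1299] q[-0.16  0.36 -0.08  1.14  0.    2.23] qv0.46
t27.60 th0.154 F[2.6 0.9 3.3] T[ 0.71  0.15 -0.36] C[ 0.5668 -0.0914  0.1297] q[-0.25  0.28 -0.19  1.01  0.13  2.15] qv0.43
t27.90 th0.304 F[2.4 2.2 7.6] T[ 0.67  0.03 -0.37] C[ 0.567  -0.0914  0.1295] q[-0.34  0.23 -0.3   0.89  0.27  2.07] qv0.48
t28.20 th0.453 F[ 1.4  4.4 10.3] T[ 0.64 -0.1  -0.25] C[ 0.5671 -0.0914  0.1293] q[-0.44  0.21 -0.41  0.78  0.42  1.99] qv0.51
t28.50 th0.603 F[ 1.8  4.9 14.6] T[ 0.49 -0.19 -0.18] C[ 0.5672 -0.0913  0.1292] q[-0.
[... 620 characters left out ...]
.0928  0.1293] q[-0.25  0.29 -0.19  1.01  0.12  2.15] qv0.45
t30.30 th-0.003 F[-2.3 -2.5 -0.2] T[ 0.15 -0.38 -0.47] C[ 0.5655 -0.0928  0.1298] q[-0.16  0.36 -0.07  1.14 -0.    2.23] qv0.44
t30.60 th-0.153 F[-2.3 -3.5 -1. ] T[ 0.13 -0.36 -0.5 ] C[ 0.5655 -0.0928  0.1303] q[-0.09  0.45  0.06  1.28 -0.11  2.31] qv0.48
t30.90 th-0.303 F[-2.6 -4.9 -2.4] T[ 0.2  -0.31 -0.35] C[ 0.5655 -0.0927  0.1308] q[-0.02  0.55  0.19  1.44 -0.21  2.4 ] qv0.51
t31.20 th-0.453 F[-3.2 -5.4 -4.4] T[ 0.24 -0.27 -0.28] C[ 0.5656 -0.0925  0.1313] q[ 0.04  0.66  0.34  1.6  -0.29  2.48] qv0.55
t31.50 th-0.603 F[-3.9 -6.3 -5.2] T[ 0.19 -0.25 -0.16] C[ 0.5658 -0.0923  0.1318] q[ 0.08  0.79  0.49  1.77 -0.36  2.57] qv0.58
```

```bash
cp log.txt grip3.txt
cat > fit3.py <<'E'
import numpy as np, json
from scipy.optimize import least_squares
L=lambda f:[json.loads(l) for l in open(f)]
g1,g2,g3=L('grip.txt'),L('grip2.txt'),L('grip3.txt')
fr=np.array([r[:8] for r in L('free.txt')+g3[:2]]); g3=g3[2:]
b0,G=np.linalg.lstsq(np.c_[np.ones(len(fr)),-np.sin(fr[:,1])],fr[:,6],rcond=None)[0]; print('b0,G',b0.round(3),G.round(3))
# C printed for grips 1 and 2, in 0.1 mm: x, -y, z
C1='5682 900 1302,5682 901 1303,5683 902 1304,5683 902 1305,5683 903 1305,5684 903 1306,5684 904 1306,5684 905 1307,5684 906 1307,5672 919 1282,5669 920 1284,5667 922 1287,5665 923 1290,5663 923 1294,5662 924 1298,5662 923 1302,5662 922 1306,5663 921 1310,5664 918 1313,5666 916 1316,5668 913 1318,5684 893 1268,5687 891 1271,5690 889 1273,5693 886 1275,5696 885 1279,5693 889 1283,5695 888 1286,5697 887 1290'
C2='5666 915 1308,5670 912 1306,5671 913 1304,5672 913 1303,5673 913 1302,5675 913 1302,5676 913 1302,5671 916 1296,5669 917 1298,5667 917 1300,5666 917 1302,5665 917 1305,5664 917 1308,5664 916 1311,5665 914 1314,5666 912 1317,5668 910 1319,5684 893 1292,5684 893 1294,5686 893 1296,5687 892 1297,5688 892 1299,5690 892 1302,5691 893 1305,5691 893 1308'
P=lambda c:[np.array(list(map(float,r.split())))*[1e-4,-1e-4,1e-4] for r in c.split(',')]
C=np.array(P(C1)+P(C2)+[np.array(r[8:11])+.098*np.array(r[11:14]) for r in g3])
D=np.array([r[:8] for r in g1+g2+g3])
s1=[0]+[1]*8+[-1]*12+[1]*8; s2=[0]+[1]*6+[-1]*10+[1]*8; s3=[0]+[1]*9+[-1]*9
s=np.array(s1+s2+s3); grip=np.repeat([1,2,3],[29,25,19]); off=np.choose(grip-1,[0,.405,1.61])
first=np.r_[False,np.diff(s)!=0]      # reading just after a reversal
X=C[:,0]*np.cos(np.radians(42.8))+C[:,1]*np.sin(np.radians(42.8)); Z=-C[:,2]; Z0=-.130
th,Fx,Fz,T=D[:,1],D[:,2],D[:,4],D[:,6]; c,n=np.cos(th),np.sin(th)
def tau(p):
    vx=(X-p[1])*c-(Z-Z0)*n; vz=(X-p[1])*n+(Z-Z0)*c-p[0]
    return T-b0+G*n+vz*Fx-vx*Fz
def run(k,name,mb=(0,1)):
    f=lambda p:(tau(p)+.25*s+p[2]*np.sin(th+off+p[3]))[k]
    best=min((least_squares(f,[.26,.355,np.mean(mb),a],loss='soft_l1',f_scale=.1,bounds=([.1,.33,mb[0],-7],[.5,.38,mb[1],7])) for a in (-2,-1,1,2)),key=lambda r:r.cost)
    p=best.x; e=np.sqrt(np.diag(np.linalg.pinv(best.jac.T@best.jac))*np.var(f(p)))
    print(name,'H %.3f X0 %.4f m %.3f phi %.2f'%tuple(p),'+-',e.round(3),'rms',f(p).std().round(3)); return p
k=s!=0
run(k,'all'); run(k,'all,m bounded',(.16,.23)); q=run(k&~first,'no reversals',(.16,.23))
for g in (1,2,3): run(k&(grip==g),f'grip {g}',(.16,.23))
run(k&(np.abs(Fz)<10),'small Fz',(.16,.23)); run(k&(s>0),'fwd',(.16,.23)); run(k&(s<0),'back',(.16,.23))
E
python3 fit3.py
```

```text
b0,G -0.017 0.849
all H 0.271 X0 0.3479 m 0.228 phi -1.07 +- [0.006 0.004 0.033 0.151] rms 0.12
all,m bounded H 0.271 X0 0.3479 m 0.228 phi -1.07 +- [0.006 0.004 0.033 0.151] rms 0.12
no reversals H 0.269 X0 0.3457 m 0.229 phi -1.05 +- [0.007 0.004 0.037 0.157] rms 0.119
grip 1 H 0.265 X0 0.3435 m 0.215 phi -0.90 +- [0.01  0.008 0.063 0.252] rms 0.109
grip 2 H 0.284 X0 0.3478 m 0.230 phi 5.31 +- [0.026 0.023 0.115 1.33 ] rms 0.111
grip 3 H 0.258 X0 0.3440 m 0.230 phi -1.27 +- [0.02  0.035 0.516 0.571] rms 0.122
small Fz H 0.258 X0 0.3482 m 0.196 phi -1.15 +- [0.006 0.004 0.032 0.131] rms 0.088
fwd H 0.277 X0 0.3453 m 0.185 phi -0.93 +- [0.015 0.006 0.072 0.312] rms 0.133
back H 0.250 X0 0.3541 m 0.185 phi -0.89 +- [0.011 0.004 0.037 0.257] rms 0.083
```

```bash
cp log.txt l3.txt
python3 -m handwheel '[[0,0,0,0,0,0,0.6],[0,0,0,0,0,0,0.6],[0,0,0,0,0,0,0.6],[0,0,0,0,0,0,0.6]]'>/dev/null; python3 log.py
python3 -m handwheel '[[0,0.15,0,-0.0146,0,0.0011,0.6],[0,0.3,0,-0.029,0,0.0044,0.6],[0,0.45,0,-0.0426,0,0.0098,0.6],[0,0.6,0,-0.0553,0,0.0171,0.6],[0,0.6,0,-0.0553,0,0.0171,0.6],[0,0.6,0,-0.0553,0,0.0171,0.6],[0,0.6,0,-0.0553,0,0.0171,0.6]]' >/dev/null; python3 log.py
python3 - <<'E'
exec(open('fit3.py').read().split("k=s!=0")[0])
k=s!=0
for x0 in (.345,.35,.3535,.3565):
    f=lambda p:(tau([p[0],x0])+.25*s+p[1]*np.sin(th+off+p[2]))[k]
    r=least_squares(f,[.26,.2,-1],loss='soft_l1',f_scale=.1,bounds=([.1,.16,-4],[.5,.23,4])); print(x0,r.x.round(3),r.cost.round(3))
E
```

```text
t31.90 th-0.598 F[-0.8 -0.7  0.3] T[0.02 0.55 0.03] C[ 0.5674 -0.0932  0.1298] q[ 0.08  0.79  0.49  1.76 -0.36  2.56] qv0.00
t32.60 th0.001 F[0.5 0.4 0.5] T[-0.07  0.04 -0.05] C[ 0.5685 -0.0927  0.1298] q[-0.16  0.36 -0.07  1.14 -0.    2.23] qv0.03
b0,G -0.017 0.849
0.345 [ 0.269  0.222 -0.992] 0.331
0.35 [ 0.273  0.23  -1.132] 0.329
0.3535 [ 0.277  0.23  -1.228] 0.346
0.3565 [ 0.279  0.23  -1.311] 0.374
```

```bash
cp log.txt free2.txt; rm log.txt
python3 -m handwheel '[[0,0,0,0,0,0,-0.3],[0,0,0,0,0,0,-0.3],[0,0,0,0,0,0,-0.3],[0,0,0,0,0,0,-0.3],[0,0,0,0,0,-0.0015,-0.3],[0,0,0,0,0,-0.0015,-0.3]]' >/dev/null; python3 log.py
python3 -m handwheel '[[0,0.05,0,-0.0049,0,0.0001,-0.3],[0,0.1,0,-0.0098,0,0.0005,-0.3]]' >/dev/null; python3 log.py
python3 -m handwheel '[[0,0.05,0,-0.0049,0,0.0001,-0.3],[0,0.1,0,-0.0098,0,0.0005,-0.3]]' >/dev/null; python3 log.py
python3 -m handwheel '[[0,0.05,0,-0.0049,0,0.0001,-0.3],[0,0.1,0,-0.0098,0,0.0005,-0.3]]' >/dev/null; python3 log.py
python3 -m handwheel '[[0,0.05,0,-0.0049,0,0.0001,-0.3],[0,0.1,0,-0.0098,0,0.0005,-0.3]]' >/dev/null; python3 log.py
echo back
python3 -m handwheel '[[0,-0.05,0,0.0049,0,0.0001,-0.3],[0,-0.1,0,0.0098,0,0.0005,-0.3]]' >/dev/null; python3 log.py
python3 -m handwheel '[[0,-0.05,0,0.0049,0,0.0001,-0.3],[0,-0.1,0,0.0098,0,0.0005,-0.3]]' >/dev/null; python3 log.py
python3 -m handwheel '[[0,-0.05,0,0.0049,0,0.0001,-0.3],[0,-0.1,0,0.0098,0,0.0005,-0.3]]' >/dev/null; python3 log.py
python3 -m handwheel '[[0,-0.05,0,0.0049,0,0.0001,-0.3],[0,-0.1,0,0.0098,0,0.0005,-0.3]]' >/dev/null; python3 log.py
python3 -m handwheel '[[0,-0.05,0,0.0049,0,0.0001,-0.3],[0,-0.1,0,0.0098,0,0.0005,-0.3]]' >/dev/null; python3 log.py
python3 -m handwheel '[[0,-0.05,0,0.0049,0,0.0001,-0.3],[0,-0.1,0,0.0098,0,0.0005,-0.3]]' >/dev/null; python3 log.py
python3 -m handwheel '[[0,-0.05,0,0.0049,0,0.0001,-0.3],[0,-0.1,0,0.0098,0,0.0005,-0.3]]' >/dev/null; python3 log.py
python3 -m handwheel '[[0,-0.05,0,0.0049,0,0.0001,-0.3],[0,-0.1,0,0.0098,0,0.0005,-0.3]]' >/dev/null; python3 log.py
echo fwd
python3 -m handwheel '[[0,0.05,0,-0.0049,0,0.0001,-0.3],[0,0.1,0,-0.0098,0,0.0005,-0.3]]' >/dev/null; python3 log.py
python3 -m handwheel '[[0,0.05,0,-0.0049,0,0.0001,-0.3],[0,0.1,0,-0.0098,0,0.0005,-0.3]]' >/dev/null; python3 log.py
python3 -m handwheel '[[0,0.05,0,-0.0049,0,0.0001,-0.3],[0,0.1,0,-0.0098,0,0.0005,-0.3]]' >/dev/null; python3 log.py
python3 -m handwheel '[[0,0.05,0,-0.0049,0,0.0001,-0.3],[0,0.1,0,-0.0098,0,0.0005,-0.3]]' >/dev/null; python3 log.py
python3 -m handwheel '[[0,0.05,0,-0.0049,0,0.0001,-0.3],[0,0.1,0,-0.0098,0,0.0005,-0.3]]' >/dev/null; python3 log.py
python3 -m handwheel '[[0,0.05,0,-0.0049,0,0.0001,-0.3],[0,0.1,0,-0.0098,0,0.0005,-0.3]]' >/dev/null; python3 log.py
cp log.txt grip4.txt
python3 - <<'E'
src=open('fit3.py').read()
src=src.replace("g1,g2,g3=L('grip.txt'),L('grip2.txt'),L('grip3.txt')","g1,g2,g3=L('grip.txt'),L('grip2.txt'),L('grip3.txt');g4=L('grip4.txt')").replace("g3[:2]]); g3=g3[2:]","L('free2.txt')[:2]+L('free2.txt')[-2:]]); g3=g3[2:]").replace("for r in g3]","for r in g3+g4]").replace("g1+g2+g3]","g1+g2+g3+g4]").replace("s=np.array(s1+s2+s3)","s4=[0]+[1]*4+[-1]*8+[1]*6; s=np.array(s1+s2+s3+s4)").replace("[1,2,3],[29,25,19]","[1,2,3,4],[29,25,19,19]").replace("1.61]","1.61,1.007]").replace("(1,2,3): run","(1,2,3,4): run")
open('fit4.py','w').write(src)
E
python3 fit4.py
```

```text
t33.20 th0.001 F[ 4.3 -3.2  5.2] T[ 0.64  1.03 -0.19] C[ 0.5673 -0.0908  0.129 ] q[-0.16  0.36 -0.07  1.14  0.    2.23] qv0.00
t33.40 th0.102 F[ 4.6 -2.3  8.6] T[ 0.48  0.88 -0.22] C[ 0.5675 -0.0907  0.129 ] q[-0.22  0.31 -0.15  1.05  0.09  2.18] qv0.45
t33.60 th0.203 F[ 5.5 -1.6 12.5] T[ 0.41  1.1  -0.25] C[ 0.5675 -0.0907  0.1289] q[-0.28  0.27 -0.23  0.97  0.18  2.12] qv0.45
t33.80 th0.304 F[ 6.  -0.7 15.5] T[ 0.27  1.07 -0.27] C[ 0.5676 -0.0907  0.1289] q[-0.34  0.24 -0.3   0.89  0.27  2.07] qv0.48
t34.00 th0.404 F[ 5.6  0.6 18.2] T[ 0.21  1.07 -0.23] C[ 0.5677 -0.0906  0.1289] q[-0.41  0.21 -0.37  0.82  0.37  2.02] qv0.50
back
t34.20 th0.295 F[ 0.2 -0.7 10.1] T[ 0.15  0.02 -0.5 ] C[ 0.5653 -0.0929  0.1278] q[-0.34  0.24 -0.3   0.9   0.26  2.07] qv0.51
t34.40 th0.194 F[-0.5 -1.5  7.3] T[ 0.29 -0.23 -0.34] C[ 0.5653 -0.0929  0.1283] q[-0.28  0.27 -0.23  0.98  0.17  2.12] qv0.47
t34.60 th0.093 F[-1.6 -1.9  5.5] T[ 0.36 -0.27 -0.32] C[ 0.5652 -0.093   0.1286] q[-0.22  0.31 -0.15  1.06  0.08  2.18] qv0.43
t34.80 th-0.007 F[-2.3 -3.8  3.9] T[ 0.37 -0.3  -0.31] C[ 0.5651 -0.093   0.129
[... 1471 characters left out ...]
0.96 +- [0.006 0.003 0.03  0.135] rms 0.114
no reversals H 0.270 X0 0.3449 m 0.217 phi -0.91 +- [0.006 0.004 0.033 0.139] rms 0.109
grip 1 H 0.265 X0 0.3433 m 0.176 phi -0.96 +- [0.01  0.008 0.062 0.306] rms 0.108
grip 2 H 0.281 X0 0.3473 m 0.230 phi -0.89 +- [0.024 0.021 0.12  1.198] rms 0.105
grip 3 H 0.258 X0 0.3427 m 0.230 phi -1.15 +- [0.02  0.035 0.501 0.822] rms 0.121
grip 4 H 0.263 X0 0.3393 m 0.230 phi -0.71 +- [0.027 0.031 0.403 0.42 ] rms 0.109
small Fz H 0.263 X0 0.3477 m 0.187 phi -1.00 +- [0.007 0.005 0.036 0.148] rms 0.1
fwd H 0.267 X0 0.3445 m 0.211 phi -0.97 +- [0.013 0.005 0.059 0.263] rms 0.133
back H 0.257 X0 0.3511 m 0.185 phi -0.78 +- [0.01  0.003 0.033 0.221] rms 0.078
```

Run:
```python
exec(open('fit4.py').read().split("k=s!=0")[0])
k=s!=0
for x0 in (.345,.35,.3545):
  for kk,nm in ((k,'all'),(k&(np.abs(Fz)<10),'smallFz'),(k&~first,'norev')):
    f=lambda p:(tau([p[0],x0])+p[3]*s+p[1]*np.sin(th+off+p[2])+p[4]*n)[kk]
    for g in (0.001,.15):
        r=least_squares(f,[.26,.2,-1,.25,0],loss='soft_l1',f_scale=.1,bounds=([.1,.16,-4,.22,-g],[.5,.23,4,.28,g])); print(x0,nm,r.x.round(3),r.cost.round(3))
```

```text
b0,G 0.004 0.883
0.345 all [ 0.263  0.215 -0.906  0.221  0.001] 0.37
0.345 all [ 0.264  0.196 -0.968  0.22   0.073] 0.356
0.345 smallFz [ 0.253  0.178 -0.957  0.22   0.   ] 0.173
0.345 smallFz [ 0.253  0.178 -0.957  0.22   0.   ] 0.173
0.345 norev [ 0.265  0.221 -0.916  0.229  0.001] 0.303
0.345 norev [ 0.264  0.214 -0.952  0.22   0.046] 0.299
0.35 all [ 2.700e-01  2.210e-01 -1.047e+00  2.300e-01  1.000e-03] 0.375
0.35 all [ 0.269  0.213 -1.091  0.224  0.04 ] 0.371
0.35 smallFz [ 2.560e-01  1.930e-01 -1.049e+00  2.200e-01 -1.000e-03] 0.175
0.35 smallFz [ 0.255  0.195 -1.037  0.22  -0.015] 0.175
0.35 norev [ 2.710e-01  2.300e-01 -1.046e+00  2.320e-01  1.000e-03] 0.316
0.35 norev [ 0.271  0.23  -1.059  0.228  0.017] 0.315
0.3545 all [ 2.760e-01  2.300e-01 -1.168e+00  2.390e-01  1.000e-03] 0.405
0.3545 all [ 0.276  0.229 -1.178  0.237  0.01 ] 0.405
0.3545 smallFz [ 2.590e-01  2.090e-01 -1.117e+00  2.200e-01 -1.000e-03] 0.187
0.3545 smallFz [ 0.258  0.212 -1.094  0.22  -0.027] 0.186
0.3545 norev [ 2.770e-01  2.300e-01 -1.161e+00  2.400e-01 -1.000e-03] 0.351
0.3545 norev [ 0.277  0.23  -1.157  0.241 -0.004] 0.351
```

```bash
python3 -m handwheel '[[0,-0.05,0,0.0049,0,0.0001,-0.3],[0,-0.1,0,0.0098,0,0.0005,-0.3],[0,-0.15,0,0.0146,0,0.0011,-0.3],[0,-0.17,0,0.0166,0,0.0014,-0.3],[0,-0.17,0,0.0166,0,0.0014,-0.3],[0,-0.17,0,0.0166,0,0.0014,-0.3],[0,-0.17,0,0.0166,0,0.0014,-0.3],[0,-0.17,0,0.0166,0,0.0014,-0.3]]'; python3 log.py
python3 - <<'E'
from h import *
t=capture('side');cv2.imwrite('pics/side4.png',cv2.resize(t[140:270,240:400],None,fx=4,fy=4,interpolation=cv2.INTER_CUBIC))
# where the clasp must show for each drum angle
x=np.array([np.cos(np.radians(132.8)),np.sin(np.radians(132.8)),0]); v=np.cross([0,0,1],x)
C0=np.array([.568,-.0912,.130])
for a in (.85,1.04,1.2):   # + = counterclockwise seen from cover = about -x
    d=R.from_rotvec(-x*a).apply([0,0,1]); u=proj('side',C0+.095*d); print(a,[4*(u[0]-240),4*(u[1]-140)])
E
```

```text
time_s: 37.6
position: [0.5636, -0.0948, 0.2263]
orientation: [0.931, 0.365, 0.012, -0.006]
wrist_force: [-2.4, 0.7, -19.0]
gripper_width: 0.0386
gripper_force: 64.0
t37.60 th0.027 F[-1.8 -2.1 18.9] T[ 0.09 -0.8   0.11] C[ 0.5653 -0.0927  0.1284] q[-0.18  0.34 -0.1   1.12  0.02  2.22] qv0.00
0.85 [np.float64(231.03302731346298), np.float64(332.1898265166503)]
1.04 [np.float64(220.80364694169248), np.float64(353.47369136388227)]
1.2 [np.float64(214.7301953473252), np.float64(370.64848395463946)]
```

View pics/side4.png

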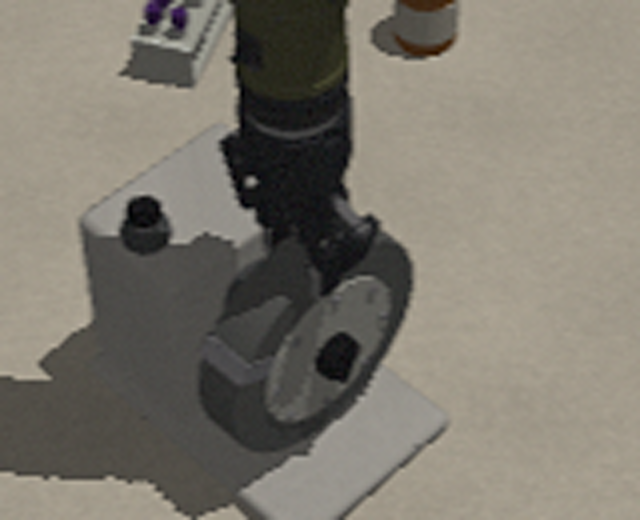

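The clasp centre is at about (230,357), against (221,353) predicted for 1.04 rad. The drum is gripped with 64 N and still, so I'm handing in.

```bash
python3 -c "
from cell import *
print(finish_job())"
```

```text
the job is handed in; nothing more can be done
None
```

I handed the job in with the plunger pressed to its stop and the drum turned to about 1.04 rad and held still at about 64 N; the fits put the heavy side within roughly 0.15 rad of straight down (0.35 allowed), but the result was not reported back.

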